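# Tuck the edge trim under the lapped tiles

### The arm

A 7-joint arm with a two-finger parallel gripper is mounted at the origin on the work surface. World frame = base frame: x ahead of the robot, y to its left, z up, the work surface at z = 0. Lengths are in m, angles in rad, forces in N, time in s.
With the tool pointing down it reaches from about 0.4 to 0.875 m from the base axis. Payload 19.3 kg.
Tool frame: the origin (TCP) lies at the very end of the fingers, on their centre line; the grasp point (between the pads) lies 19 mm behind it; z points along the fingers, y is the direction in which the jaws open and shut (so a half turn about z gives the same grasp; the last joint's range is limited). The gripper opens to 85 mm and grips with 20 to 120 N. Pads are 22 mm wide; open, the fingers measure 114 mm over their backs; the gripper's body (76 mm by 85 mm) begins 54 mm behind the grasp point. The pads swing forward as they close: fully open they stand 13 mm farther back than shut.
Start: joints at [-1.354, 0.521, -0.036, 1.599, 0.021, 1.021, -0.113], TCP at [0.177, 0.599, 0.231] pointing down, gripper open.
Joint ranges: [-2.91, 2.91], [-0.3, 2.13], [-1.5, 1.42], [0.17, 2.43], [-1.26, 4.41], [0.16, 1.93], [-2.52, 2.52]. Speed limits (rad/s): [1.89, 1.89, 2.39, 2.39, 3.01, 3.01, 3.01].

### API

Orientations are given as [roll, pitch, yaw] about the fixed x, y, z axes, in that order (R = Rz(yaw) Ry(pitch) Rx(roll)).
In Python, from workcell import bot gives the robot as it stands. The module is installed in compiled form; this text tells all that it offers.
- The arm moves only by the shell command python3 -m inch 'ROWS' [FORCE]. ROWS is JSON, a list of rows, each an object of numbers: "dx", "dy", "dz": the shift along the tool's x, y, z in mm; "rx", "ry", "rz": the turn, a rotation vector about the tool's x, y, z in rad; "hand": the closure, from -1 (fully open) to 1 (shut), so that 0 is half open. In form: [{"dx": .., "dy": .., "dz": .., "rx": .., "ry": .., "rz": .., "hand": ..}, ...]. A call has 1 to 10 rows; each row shifts and turns the commanded pose from where the row before left it, along the tool's axes as they then stand; what a row does not reach is not made up. A row lasts 1/10 s, in which the tool goes at most 50 mm and 8.59 degrees, less where a joint would pass 70% of its speed; a pose out of reach is approached as far as the arm can. A call with a gripper value outside its range is refused whole. The fingers move at their own pace and stop on an object; FORCE is the grip in N (left out, the last holds). Time passes only in rows, so rows that do not move let the fingers close. It gives the time, the measured TCP pose, the force and the opening at its end, in the units of the state.
- bot.observe(): the state, without advancing time (a new reading comes with each control period).
- bot.grab_frame(name): name is "scene" or "top" or "wrist"; returns (picture, depth): 384x512x3 uint8, red, green, blue; 384x512 float32, m along the optical axis (not along the pixel's ray), 0 where there is no reading.
- bot.get_calibration(name): a dict with "vertical_fov" (degrees; the focal length in pixels is half the picture's height over the tangent of half this angle, whatever the lens; pixels are square), "cx", "cy" (the principal point, pixels), "origin" and "orientation" of the camera in the world. Camera axes: x right, y down, z forward; pixel columns grow to the right and rows downward; lengths in m; the calibration is good to about 2 mm. A picture is of the moment at which its call begins: read the wrist's pose just before it. get_calibration takes no time and is no camera call; for the wrist camera it gives the pose at the moment of the call.
- bot.job_done(): hands the job in, once; it reports no verdict.
Trained networks look in the newest picture that a camera, given by its name, has taken for a name from the list of things; names that differ only in an ending like _2 or _b are one class to them, and where a whole thing is asked for, a point or a joint stands for the part that bears it (a point fixed in the world has none). Each returns a list of dicts, best first, with "score" (0 to 1); they miss things now and then, are a little off and sometimes report something else, mostly with a low value. They report only what shows in the picture. A call takes as long as a camera call. They do not tell look-alikes from the thing itself.
- bot.trace(camera, target): "region" (384x512 bool, what is visible of it) and "box" ([left, top, right, bottom] in pixels, round what is visible of it).
- bot.tip_of(camera, target): "centre" ([row, column] in pixels: a listed point, or the origin of a listed thing).
The state is a dict: "clock": time; "qpos": joint angles; "qd": joint speeds; "joint_efforts": joint torques, N m; "position": TCP position; "tool_rot": TCP orientation; "force": force on the tool from outside, world axes, zero at the start; "moment": the same for the moment, N m; "grip_width": finger opening in m.
Only numpy, scipy, OpenCV 4.12 (cv2) and the standard library are available. Lean on these libraries where they do the work, as an engineer would, in place of code of your own. Each camera call takes 0.05 s, during which the arm holds its last target.

### The job

Two loose glazed tiles on the mosaic board overhang their setting bed. Take the longer of the two aluminium edge trims, slide its thin flat leg at least 15 mm under the overhanging edge of both tiles, with its ends level with the outer sides of the pair, and press it down flat on the board without lifting or shoving the tiles. Finish while still holding it firmly pressed down with the gripper: do not let go; leave everything else where it is.

Things in the scene. Friction and masses are not known exactly. Their poses are not given: they have to be found in the camera images.
- board: Fixed plywood board lying on the work surface, 220 (x) x 260 (y) x 12 mm thick. Origin: centre of its underside; z up. Its +x side carries a fixed 7 mm high setting bed, from x = +30 to +104 mm and y = -103 to +103 mm. The half at negative x is bare and is where the trim comes in, moving along the board's +x.
- tile_left: Loose glazed tile 100 x 100 x 10 mm, 0.24 kg, lying on the setting bed on the board's +y side; origin at the centre of its underside (19 mm above the work surface), axes nearly along the board's. Its free edge is at its own x = -50 mm, about at the board's x = 0 to 3 mm, and overhangs the bed by about 28 mm, leaving a gap 7 mm high over the board.
- tile_right: The same kind of tile beside it on the board's -y side, 3 mm away; a small square offcut rests on top of it.
- trim: The longer loose aluminium trim, about 0.14 kg, lying beside the board: a flat leg 70 (x) x 200 (y) x 3 mm with dark slots; along its back edge an upright rib 10 mm thick, 24 mm high above the leg (x = -35 to -25 mm, 27 mm over all). Origin: centre of the leg's underside; +x points from the rib to the thin front edge at x = +35 mm. Grip it by the rib.
- trim_grip (a point): Top of the long trim's rib at mid length: x = -30, y = 0, z = 27 mm in the trim's frame.
- trim_edge_left (a point): Underside of the thin front edge of the long trim at its +y end: x = 35, y = 100, z = 0 mm in the trim's frame.
- trim_edge_right (a point): The same at its -y end: x = 35, y = -100, z = 0 mm.
- short_trim: A trim of the same section, only 120 mm long: not wanted, on the other side of the board. Origin and axes as for the long trim.
- hammer: Loose hammer, 260 mm long, lying beyond the board; leave it.
- mug: Loose blue mug, 90 mm high; leave it.
- bottle: Loose bottle, 190 mm high; leave it.
- tile_pile: Loose pile of five tiles, 50 mm high; leave it.
- offcut_a: Octagonal tile offcut, 38 mm across, 10 mm thick, on the work surface between robot and board; leave it.
- offcut_b: Oblong tile offcut 40 x 30 x 10 mm, also between robot and board; leave it.
- offcut_c: Square tile offcut 36 x 36 x 10 mm lying on the right tile; leave it.
Mind the look-alikes: they are no part of the job. Leave any blue look-alike of the trim alone.

How it is judged:
By the outcome, as a careful person would: the job done as asked, in the order asked, and still so for the second after the job is handed in, while the arm keeps its last pose, push and grip.
It also fails if it takes over 45 s, if anything falls off the work surface, if the arm or the gripper's body presses on something with over 40 N, if the wrist force passes 120 N, or if a joint passes its speed limit or range.

## Working session

There is one attempt and no reset: what is moved stays moved. The work goes in short steps, Python scripts to look and compute and a shell command to move; the robot and the scene stay as the last step left them, time stands still between calls to the robot, and variables do not carry over. Pictures are saved under pics/ and viewed, and the job is handed in when it is done.

```bash
mkdir -p pics; ls; python3 - <<'E'
from workcell import bot
import cv2,numpy as np
s=bot.observe();print({k:np.round(v,3).tolist() for k,v in s.items()})
for n in("scene","top","wrist"):
    p,d=bot.grab_frame(n);cv2.imwrite(f"pics/{n}0.png",p[:,:,::-1]);np.save(f"pics/{n}0.npy",d);c=bot.get_calibration(n);print(n,c)
E
```

```text
pics
{'clock': 0.0, 'qpos': [-1.354, 0.522, -0.036, 1.6, 0.021, 1.021, -0.113], 'qd': [0.001, 0.002, 0.0, 0.0, -0.001, -0.001, -0.0], 'joint_efforts': [-0.001, -92.71, 1.98, -36.993, 0.018, 0.008, 0.0], 'position': [0.177, 0.599, 0.231], 'tool_rot': [-3.14, 0.0, 2.855], 'force': [0.187, -0.384, 0.151], 'moment': [0.042, -0.013, 0.051], 'grip_width': 0.085}
scene {'vertical_fov': 45.407610733271554, 'cx': 250.3641888920062, 'cy': 193.48194446572978, 'origin': array([1.17062287, 0.88218665, 1.55106289]), 'orientation': array([-2.50288689, -0.01113114,  2.57758751])}
top {'vertical_fov': 45.18319363746656, 'cx': 257.2337541622833, 'cy': 191.6914594797347, 'origin': array([ 0.26620322, -0.05837619,  1.41801104]), 'orientation': array([-2.94171105e+00, -3.46964461e-05, -1.58309227e+00])}
wrist {'vertical_fov': 65.61620169083318, 'cx': 255.59732644525528, 'cy': 193.9787305997374, 'origin': array([0.11092512, 0.61788779, 0.37340163]), 'orientation': array([2.86314850e+00, 6.41935531e-04, 1.28393256e+00])}
```

View pics/top0.png

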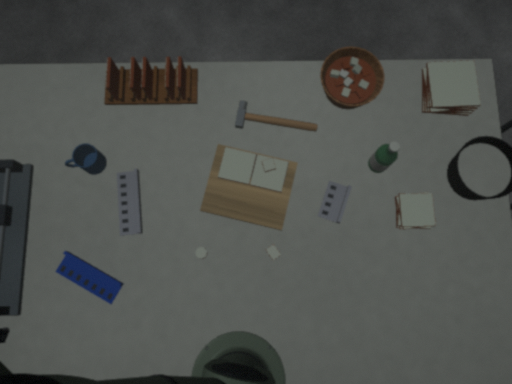

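View pics/scene0.png

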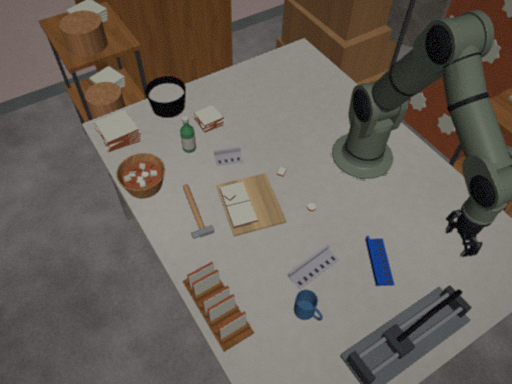

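View pics/wrist0.png

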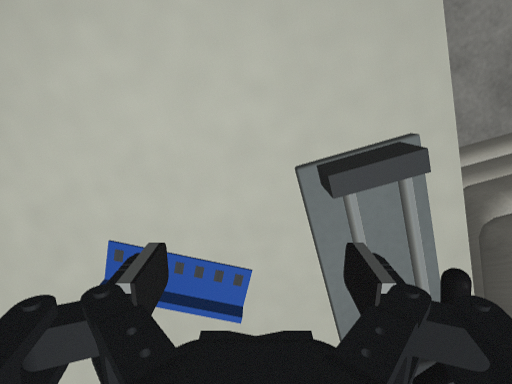

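```bash
cat > h.py <<'E'
import numpy as np,cv2
from scipy.spatial.transform import Rotation as R
from workcell import bot
def cam(n):
    c=bot.get_calibration(n);f=192/np.tan(np.radians(c["vertical_fov"]/2))
    return f,c["cx"],c["cy"],np.array(c["origin"]),R.from_euler("xyz",c["orientation"]).as_matrix()
def cloud(d,c):
    f,cx,cy,o,M=c
    v,u=np.mgrid[:384,:512]
    P=np.stack([(u-cx)/f*d,(v-cy)/f*d,d],-1)
    return P@M.T+o
def proj(P,c):
    f,cx,cy,o,M=c
    q=(np.atleast_2d(P)-o)@M
    return q[:,:2]/q[:,2:]*f+[cx,cy]
def onplane(uv,z,c):
    f,cx,cy,o,M=c
    uv=np.atleast_2d(uv).astype(float)
    r=np.c_[(uv-[cx,cy])/f,np.ones(len(uv))]@M.T
    return o+r*((z-o[2])/r[:,2])[:,None]
def fr(n,tag):
    c=cam(n);p,d=bot.grab_frame(n)
    cv2.imwrite(f"pics/{tag}.png",p[:,:,::-1]);np.save(f"pics/{tag}.npy",d);np.save(f"pics/{tag}_c.npy",np.array(c,dtype=object),allow_pickle=True)
    return p,d,c
E
python3 - <<'E'
from h import *
p,d,c=fr("top","top1")
W=cloud(d,c)
for t in ("trim","trim_grip","trim_edge_left","trim_edge_right","tile_left","tile_right","board","short_trim"):
    print(t,[(np.round(x["centre"],1).tolist(),round(x["score"],2)) for x in bot.tip_of("top",t)][:4])
for t in ("trim","board","tile_left","tile_right"):
    for r in bot.trace("top",t)[:3]:
        m=r["region"];q=W[m&(d>0)]
        print(t,round(r["score"],2),np.round(r["box"],0).tolist(),m.sum(),q.mean(0).round(3),np.percentile(q[:,2],[5,50,95]).round(3))
a=cv2.resize(p[110:300,50:250],None,fx=4,fy=3.15*4/3.15,interpolation=cv2.INTER_CUBIC)
a=cv2.resize(p[140:310,50:220],(800,600)[:1]*1+(600,) if 0 else (600,600),interpolation=cv2.INTER_CUBIC);cv2.imwrite("pics/crop1.png",np.clip(a[:,:,::-1]*1.6,0,255).astype(np.uint8))
a=cv2.resize(p[130:250,190:360],(800,565),interpolation=cv2.INTER_CUBIC);cv2.imwrite("pics/crop2.png",np.clip(a[:,:,::-1]*1.5,0,255).astype(np.uint8))
E
```

```text
trim [([276.1, 86.6], 0.7), ([203.6, 128.0], 0.65)]
trim_grip [([265.6, 93.7], 0.78), ([201.3, 135.8], 0.61)]
trim_edge_left [([305.9, 110.5], 0.9), ([236.8, 117.6], 0.61)]
trim_edge_right [([175.2, 116.3], 0.96), ([269.7, 56.4], 0.81), ([252.7, 201.9], 0.47)]
tile_left [([167.3, 235.4], 0.77)]
tile_right []
board [([188.0, 247.4], 0.57), ([166.5, 377.0], 0.35)]
short_trim [([203.0, 328.7], 0.79)]
trim 0.93 [117.0, 170.0, 142.0, 235.0] 1445 [0.522 0.335 0.008] [-0.001  0.005  0.029]
trim 0.64 [58.0, 255.0, 121.0, 303.0] 1498 [0.295 0.446 0.008] [-0.001  0.005  0.029]
board 0.9 [201.0, 146.0, 299.0, 230.0] 3528 [ 0.532 -0.03   0.013] [0.008 0.013 0.017]
tile_left 0.75 [217.0, 146.0, 257.0, 183.0] 1078 [0.633 0.    0.029] [0.022 0.03  0.034]
tile_right 0.58 [250.0, 157.0, 290.0, 190.0] 893 [ 0.604 -0.099  0.03 ] [0.024 0.03  0.035]
```

View pics/crop1.png

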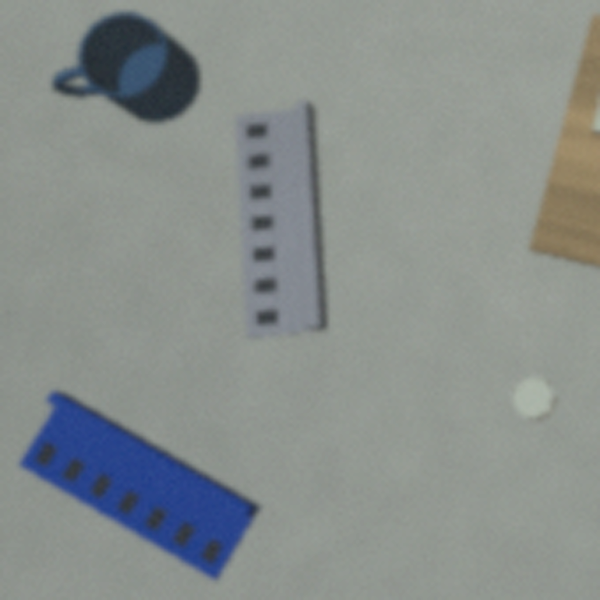

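View pics/crop2.png

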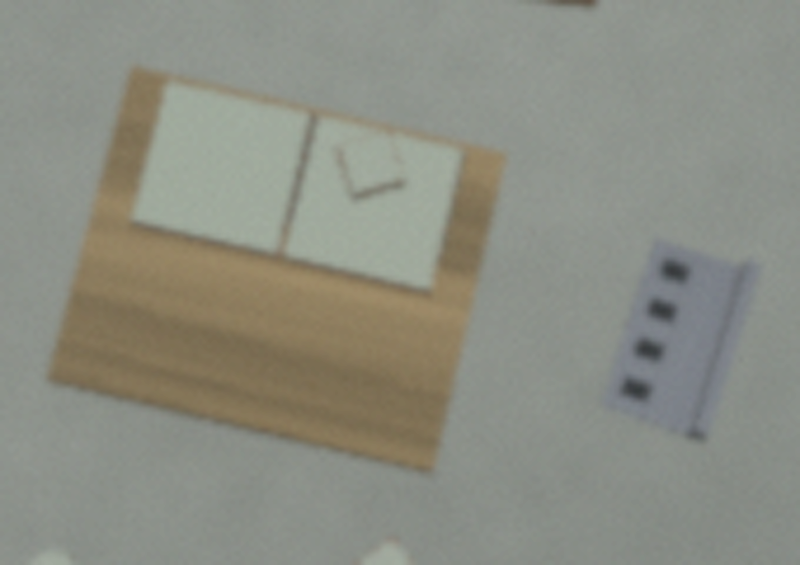

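The top view shows three candidates:
- Grey trim with 7 slots at px (130,202), about 200 mm long.
- Blue look-alike at px (90,278), also long.
- Short grey trim with 4 slots at px (335,201).

The grey one at (130,202) is the one I want. Its rib is on the image right (world -y) and its front edge points to +y. Next I'll work out its coarse pose and the wrist camera geometry.

```bash
python3 - <<'E'
from h import *
c=cam("wrist");s=bot.observe();Rt=R.from_euler("xyz",s["tool_rot"]).as_matrix()
print("cam in tool",Rt.T@(c[3]-s["position"]));print((Rt.T@c[4]).round(3))
t=cam("top")
# crop1 px -> image: x=50+u*170/600,y=140+v*170/600
def g(u,v,z): return onplane([50+u*170/600-.5,140+v*170/600-.5],z,t)[0].round(3)
print("front",g(238,116,.003),g(248,336,.003));print("rib top front-ish back edge",g(311,103,.027),g(327,327,.027))
def g(u,v,z): return onplane([190+u*170/800-.5,130+v*120/565-.5],z,t)[0].round(3)
print("board near corners",g(49,380,.012),g(434,472,.012),"far",g(132,67,.012),g(505,152,.012))
print("tiles free edge",g(132,221,.029),g(283,256,.029),g(435,291,.029),"far",g(167,80,.029),g(463,148,.029))
E
```

```text
cam in tool [ 0.06840748 -0.0008581  -0.14252239]
[[-0.    -0.962 -0.275]
 [ 1.    -0.     0.   ]
 [-0.    -0.275  0.962]]
front [0.62  0.38  0.003] [0.423 0.362 0.003]
rib top front-ish back edge [0.625 0.309 0.027] [0.428 0.287 0.027]
board near corners [0.495 0.116 0.012] [ 0.431 -0.135  0.012] far [0.708 0.062 0.012] [ 0.646 -0.188  0.012]
tiles free edge [0.597 0.06  0.029] [ 0.572 -0.039  0.029] [ 0.548 -0.138  0.029] far [0.693 0.037 0.029] [ 0.644 -0.159  0.029]
```

```bash
python3 -m inch '[{"dx":-40,"dy":-16},{"dx":-40,"dy":-16},{"dx":-40,"dy":-16},{"dx":-40,"dy":-16},{"dx":-40,"dy":-16},{"dx":-40,"dy":-16},{"dx":-40,"dy":-16},{"dx":-40,"dy":-16},{"dx":-40,"dy":-16},{"dx":-40,"dy":-16}]' 60; python3 -m inch '[{"rz":-0.1},{"rz":-0.1},{"rz":-0.1},{"rz":-0.086},{}]'
```

```text
schema error: expected keys dx, dy, dz, rx, ry, rz, hand
schema error: expected keys dx, dy, dz, rx, ry, rz, hand
```

```bash
python3 -m inch '[{"dx":-40,"dy":-16,"dz":0,"rx":0,"ry":0,"rz":0,"hand":-1},{"dx":-40,"dy":-16,"dz":0,"rx":0,"ry":0,"rz":0,"hand":-1},{"dx":-40,"dy":-16,"dz":0,"rx":0,"ry":0,"rz":0,"hand":-1},{"dx":-40,"dy":-16,"dz":0,"rx":0,"ry":0,"rz":0,"hand":-1},{"dx":-40,"dy":-16,"dz":0,"rx":0,"ry":0,"rz":0,"hand":-1},{"dx":-40,"dy":-16,"dz":0,"rx":0,"ry":0,"rz":0,"hand":-1},{"dx":-40,"dy":-16,"dz":0,"rx":0,"ry":0,"rz":0,"hand":-1},{"dx":-40,"dy":-16,"dz":0,"rx":0,"ry":0,"rz":0,"hand":-1},{"dx":-40,"dy":-16,"dz":0,"rx":0,"ry":0,"rz":0,"hand":-1},{"dx":-40,"dy":-16,"dz":0,"rx":0,"ry":0,"rz":0,"hand":-1}]' 60; python3 -m inch '[{"dx":0,"dy":0,"dz":0,"rx":0,"ry":0,"rz":-0.1,"hand":-1},{"dx":0,"dy":0,"dz":0,"rx":0,"ry":0,"rz":-0.1,"hand":-1},{"dx":0,"dy":0,"dz":0,"rx":0,"ry":0,"rz":-0.1,"hand":-1},{"dx":0,"dy":0,"dz":0,"rx":0,"ry":0,"rz":-0.086,"hand":-1},{"dx":0,"dy":0,"dz":0,"rx":0,"ry":0,"rz":0,"hand":-1},{"dx":0,"dy":0,"dz":0,"rx":0,"ry":0,"rz":0,"hand":-1}]'
```

```text
clock: 1.8
position: [0.5165, 0.3316, 0.2315]
tool_rot: [3.141, 0.0, 2.855]
force: [1.5, 1.7, 0.6]
grip_width: 0.085
clock: 2.4
position: [0.5153, 0.3327, 0.2313]
tool_rot: [3.142, -0.0, -3.045]
force: [-0.1, -0.2, -0.4]
grip_width: 0.0853
```

```bash
python3 - <<'E'
from h import *
p,d,c=fr("wrist","w1")
s=bot.observe();print(s["clock"],s["position"],s["tool_rot"],s["qpos"].round(2) if hasattr(s["qpos"],"round") else s["qpos"])
for t in ("trim","trim_grip","trim_edge_left","trim_edge_right"):
    for x in bot.tip_of("wrist",t)[:3]:
        z={"trim":0.003,"trim_grip":.027}.get(t,.003);rc=x["centre"]
        print(t,round(x["score"],2),np.round(rc,1),onplane(rc[::-1],z,c).round(4))
E
```

```text
2.45 [0.51523258 0.33281934 0.23132477] [ 3.14156391e+00  4.89073629e-05 -3.04505125e+00] [-0.63  0.5  -0.05  1.63  0.03  1.01  0.97]
trim 0.75 [174.2 255.7] [[0.5264 0.3328 0.003 ]]
trim_grip 0.96 [178.4 232.5] [[0.529  0.3052 0.027 ]]
trim_grip 0.38 [172.5 257.6] [[0.5189 0.3343 0.027 ]]
trim_edge_left 0.96 [ 91.9 287.2] [[0.4242 0.3602 0.003 ]]
trim_edge_right 0.89 [  6.6 472. ] [[0.3166 0.5511 0.003 ]]
trim_edge_right 0.77 [244.9 282.2] [[0.6207 0.3781 0.003 ]]
```

View pics/w1.png

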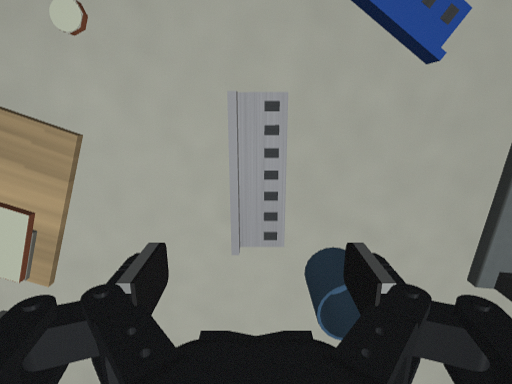

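```bash
python3 - <<'E'
from h import *
c=tuple(np.load("pics/w1_c.npy",allow_pickle=True));d=np.load("pics/w1.npy");p=cv2.imread("pics/w1.png")
a=cv2.resize(p[80:265,215:300],None,fx=7,fy=3.2,interpolation=cv2.INTER_CUBIC);cv2.imwrite("pics/crop3.png",a)
W=cloud(d,c);print(W[170,180:250:5,2].round(3)); print(W[100:250:25,232,2].round(3))
# rib top points by height
m=(W[...,2]>.022)&(W[...,2]<.035)&(abs(W[...,1]-.305)<.03)&(abs(W[...,0]-.53)<.13)
q=W[m][:,:2];r=cv2.minAreaRect(q.astype(np.float32)*1000);print(r,q.mean(0),m.sum())
m=(W[...,2]>.0015)&(W[...,2]<.035)&(abs(W[...,1]-.33)<.06)&(abs(W[...,0]-.53)<.13)
print(cv2.minAreaRect(W[m][:,:2].astype(np.float32)*1000))
for uv in ((228,92),(238,92),(232,254),(240,254)): print(onplane(np.array(uv)-.0,.027,c).round(4))
E
```

```text
[ 0.001 -0.001 -0.001  0.     0.001  0.001 -0.001  0.001 -0.001 -0.001
  0.027  0.028  0.004  0.002]
[0.026 0.027 0.027 0.028 0.025 0.027]
((529.2646484375, 306.0075988769531), (200.38238525390625, 10.131354331970215), 5.589079856872559) [0.52101015 0.30529322] 1429
((529.89599609375, 329.695068359375), (119.43067169189453, 258.67779541015625), 89.81385040283203)
[[0.432  0.2929 0.027 ]]
[[0.431  0.3039 0.027 ]]
[[0.6283 0.312  0.027 ]]
[[0.6273 0.3222 0.027 ]]
```

View pics/crop3.png

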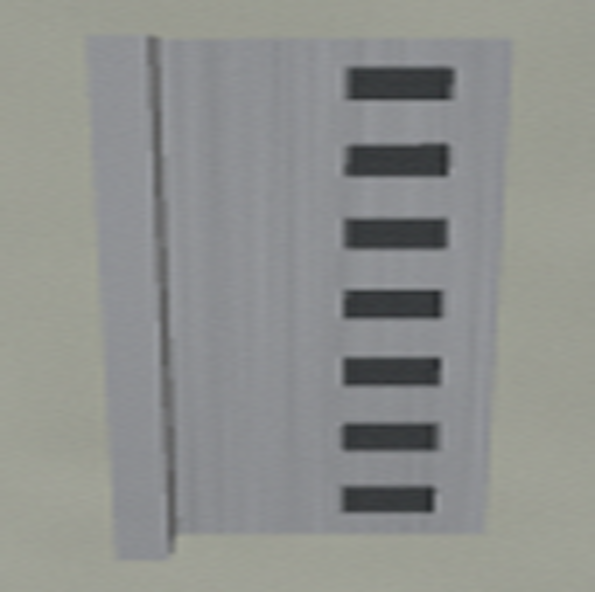

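```bash
python3 -m inch '[{"dx":-11.5,"dy":-28,"dz":0,"rx":0,"ry":0,"rz":0,"hand":-1},{"dx":0,"dy":0,"dz":40,"rx":0,"ry":0,"rz":0,"hand":-1},{"dx":0,"dy":0,"dz":40,"rx":0,"ry":0,"rz":0,"hand":-1},{"dx":0,"dy":0,"dz":40,"rx":0,"ry":0,"rz":0,"hand":-1},{"dx":0,"dy":0,"dz":30,"rx":0,"ry":0,"rz":0,"hand":-1},{"dx":0,"dy":0,"dz":20,"rx":0,"ry":0,"rz":0,"hand":-1},{"dx":0,"dy":0,"dz":0,"rx":0,"ry":0,"rz":0,"hand":-1},{"dx":0,"dy":0,"dz":0,"rx":0,"ry":0,"rz":0,"hand":-1}]'; python3 - <<'E'
from h import *
p,d,c=fr("wrist","w2")
W=cloud(d,c)
m=(W[...,2]>.02)&(W[...,2]<.033)&(abs(W[...,1]-.3)<.03)&(W[...,0]>.42)&(W[...,0]<.53)
q=W[m][:,:2]*1000;r=cv2.minAreaRect(q.astype(np.float32));print(r,cv2.boxPoints(r).round(1).tolist())
E
```

```text
clock: 3.45
position: [0.5296, 0.3062, 0.0618]
tool_rot: [-3.142, 0.0, -3.043]
force: [0.5, 0.4, 0.8]
grip_width: 0.0855
((479.9285583496094, 301.1332092285156), (100.63784790039062, 10.01895809173584), 5.561342239379883) [[429.3999938964844, 301.20001220703125], [430.29998779296875, 291.29998779296875], [530.5, 301.0], [529.5, 311.0]]
```

View pics/w2.png

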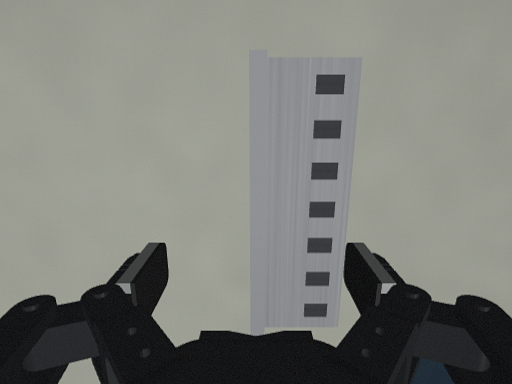

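The rib (px 250–268) is centred between the open jaws, and the measured centre matches the TCP. I'll go down and grip.

```bash
python3 -m inch '[{"dx":0,"dy":0,"dz":20,"rx":0,"ry":0,"rz":0,"hand":-1},{"dx":0,"dy":0,"dz":20,"rx":0,"ry":0,"rz":0,"hand":-1},{"dx":0,"dy":0,"dz":14,"rx":0,"ry":0,"rz":0,"hand":-1},{"dx":0,"dy":0,"dz":0,"rx":0,"ry":0,"rz":0,"hand":-1}]'; python3 -m inch '[{"dx":0,"dy":0,"dz":0,"rx":0,"ry":0,"rz":0,"hand":1},{"dx":0,"dy":0,"dz":0,"rx":0,"ry":0,"rz":0,"hand":1},{"dx":0,"dy":0,"dz":0,"rx":0,"ry":0,"rz":0,"hand":1},{"dx":0,"dy":0,"dz":0,"rx":0,"ry":0,"rz":0,"hand":1},{"dx":0,"dy":0,"dz":0,"rx":0,"ry":0,"rz":0,"hand":1},{"dx":0,"dy":0,"dz":0,"rx":0,"ry":0,"rz":0,"hand":1},{"dx":0,"dy":0,"dz":0,"rx":0,"ry":0,"rz":0,"hand":1},{"dx":0,"dy":0,"dz":0,"rx":0,"ry":0,"rz":0,"hand":1}]' 80
```

```text
clock: 3.9
position: [0.5291, 0.3059, 0.0067]
tool_rot: [-3.141, -0.001, -3.042]
force: [-0.2, -0.2, 0.1]
grip_width: 0.0851
clock: 4.7
position: [0.5296, 0.3062, 0.0078]
tool_rot: [3.141, 0.0, -3.042]
force: [-1.4, -0.6, 6.9]
grip_width: 0.0081
```

```bash
python3 -m inch '[{"dx":0,"dy":0,"dz":-20,"rx":0,"ry":0,"rz":0,"hand":1},{"dx":0,"dy":0,"dz":-40,"rx":0,"ry":0,"rz":0,"hand":1},{"dx":0,"dy":0,"dz":-20,"rx":0,"ry":0,"rz":0,"hand":1},{"dx":0,"dy":0,"dz":0,"rx":0,"ry":0,"rz":0,"hand":1},{"dx":0,"dy":0,"dz":0,"rx":0,"ry":0,"rz":0,"hand":1}]'; python3 - <<'E'
from h import *
p,d,c=fr("wrist","w3")
print({k:np.round(v,4).tolist() for k,v in bot.observe().items()})
E
```

```text
clock: 5.2
position: [0.5293, 0.306, 0.0872]
tool_rot: [3.142, 0.0, -3.042]
force: [-1.0, 0.2, -2.4]
grip_width: 0.0082
{'clock': 5.25, 'qpos': [-0.5873, 0.6793, -0.0497, 1.7458, 0.0474, 0.7188, 1.0083], 'qd': [-0.0012, 0.0147, 0.0005, 0.0038, 0.0002, 0.0005, 0.0012], 'joint_efforts': [0.1014, -102.3982, 2.22, -29.8207, -0.0035, 0.0144, 0.0037], 'position': [0.529, 0.3058, 0.0865], 'tool_rot': [-3.141, -0.001, -3.0424], 'force': [-0.3654, -0.3515, -2.6952], 'moment': [-0.0223, 0.0042, 0.0534], 'grip_width': 0.0081}
```

View pics/w3.png

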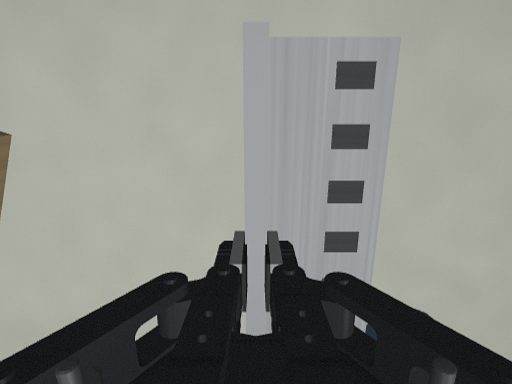

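```bash
cat >> h.py <<'E'
def toolpose():
    s=bot.observe();return np.array(s["position"]),R.from_euler("xyz",s["tool_rot"]).as_matrix()
E
python3 - <<'E'
from h import *
c=tuple(np.load("pics/w3_c.npy",allow_pickle=True));d=np.load("pics/w3.npy")
p0,Rt=toolpose();W=cloud(d,c);T=(W-p0)@Rt*1000
ok=d>0
v,u=np.mgrid[:384,:512]
leg=ok&(v>45)&(v<225)&(u>278)&(u<330)
q=T[leg];A=np.c_[q[:,:2],np.ones(len(q))];x,_,_,_=np.linalg.lstsq(A,q[:,2],rcond=None);print("leg z=ax+by+c",x, "std",(A@x-q[:,2]).std())
rib=ok&(v>26)&(v<220)&(u>248)&(u<264);q=T[rib];A=np.c_[q[:,:2],np.ones(len(q))];x,_,_,_=np.linalg.lstsq(A,q[:,2],rcond=None);print("rib",x)
# front edge & end via image
for n,uv,z in(("rib end",[(243,22),(270,23)],None),):
    pass
m=ok&(T[...,2]<8)&(T[...,2]>-30)&(T[...,0]>15)&(abs(T[...,1]-30)<60)
r=cv2.minAreaRect(T[m][:,:2].astype(np.float32));print(r,cv2.boxPoints(r).round(1).tolist())
E
```

```text
leg z=ax+by+c [ 3.39095175e-04 -2.14069460e-04  4.30263414e+00] std 0.6319344327734067
rib [-4.28681543e-04 -7.45767430e-03 -1.96539295e+01]
((57.45412826538086, 29.142301559448242), (84.9474105834961, 70.63484191894531), 0.05258280783891678) [[14.899999618530273, 64.4000015258789], [15.0, -6.199999809265137], [100.0, -6.099999904632568], [99.9000015258789, 64.5]]
```

```bash
python3 - <<'E'
from h import *
c=cam("top");d=np.load("pics/top1.npy");W=cloud(d,c)
m=(d>0)&(W[...,2]>.0225)&(W[...,2]<.045)&(abs(W[...,0]-.62)<.11)&(abs(W[...,1]+.05)<.13)
r=cv2.minAreaRect(W[m][:,:2].astype(np.float32)*1000);print("tiles",r,cv2.boxPoints(r).round(1).tolist(),m.sum())
m=(d>0)&(W[...,2]>.008)&(W[...,2]<.045)&(abs(W[...,0]-.57)<.16)&(abs(W[...,1]+.035)<.17)
m=cv2.morphologyEx(m.astype(np.uint8),cv2.MORPH_OPEN,np.ones((3,3)))>0
r=cv2.minAreaRect(W[m][:,:2].astype(np.float32)*1000);print("board",r,cv2.boxPoints(r).round(1).tolist())
E
```

```text
tiles ((620.6138305664062, -49.348289489746094), (204.98245239257812, 106.84878540039062), 77.42095947265625) [[546.2000122070312, -137.6999969482422], [650.4000244140625, -161.0], [695.0999755859375, 39.0], [590.7999877929688, 62.29999923706055]] 2020
board ((570.8321533203125, -36.56495666503906), (260.04022216796875, 221.12274169921875), 75.5891342163086) [[431.3999938964844, -135.0], [645.5999755859375, -190.0], [710.2999877929688, 61.79999923706055], [496.1000061035156, 116.9000015258789]]
```

```bash
python3 -m inch '[{"dx":0,"dy":0,"dz":-25,"rx":0,"ry":0,"rz":0.13,"hand":1},{"dx":0,"dy":0,"dz":-20,"rx":0,"ry":0,"rz":0.13,"hand":1},{"dx":0,"dy":0,"dz":0,"rx":0,"ry":0,"rz":0.13,"hand":1},{"dx":0,"dy":0,"dz":0,"rx":0,"ry":0,"rz":0.13,"hand":1},{"dx":0,"dy":0,"dz":0,"rx":0,"ry":0,"rz":0.13,"hand":1},{"dx":0,"dy":0,"dz":0,"rx":0,"ry":0,"rz":0.13,"hand":1},{"dx":0,"dy":0,"dz":0,"rx":0,"ry":0,"rz":0.13,"hand":1},{"dx":0,"dy":0,"dz":0,"rx":0,"ry":0,"rz":0.13,"hand":1},{"dx":0,"dy":0,"dz":0,"rx":0,"ry":0,"rz":0.13,"hand":1},{"dx":0,"dy":0,"dz":0,"rx":0,"ry":0,"rz":0.13,"hand":1}]'; python3 -m inch '[{"dx":0,"dy":0,"dz":0,"rx":0,"ry":0,"rz":0.13,"hand":1},{"dx":0,"dy":0,"dz":0,"rx":0,"ry":0,"rz":0.13,"hand":1},{"dx":0,"dy":0,"dz":0,"rx":0,"ry":0,"rz":0.13,"hand":1},{"dx":0,"dy":0,"dz":0,"rx":0,"ry":0,"rz":0.13,"hand":1},{"dx":0,"dy":0,"dz":0,"rx":0,"ry":0,"rz":0.102,"hand":1},{"dx":0,"dy":0,"dz":0,"rx":0,"ry":0,"rz":0,"hand":1}]'
```

```text
clock: 6.25
position: [0.5289, 0.3057, 0.1308]
tool_rot: [-3.14, 0.001, 1.935]
force: [-0.2, 0.1, -1.4]
grip_width: 0.0083
clock: 6.85
position: [0.5288, 0.3059, 0.1309]
tool_rot: [-3.141, 0.002, 1.317]
force: [0.6, 1.5, -1.4]
grip_width: 0.008
```

```bash
python3 -m inch '[{"dx":-20,"dy":1,"dz":0,"rx":0,"ry":0,"rz":0,"hand":1},{"dx":-40,"dy":2,"dz":0,"rx":0,"ry":0,"rz":0,"hand":1},{"dx":-40,"dy":2,"dz":0,"rx":0,"ry":0,"rz":0,"hand":1},{"dx":-40,"dy":2,"dz":0,"rx":0,"ry":0,"rz":0,"hand":1},{"dx":-40,"dy":2,"dz":0,"rx":0,"ry":0,"rz":0,"hand":1},{"dx":-40,"dy":2,"dz":0,"rx":0,"ry":0,"rz":0,"hand":1},{"dx":-40,"dy":2,"dz":0,"rx":0,"ry":0,"rz":0,"hand":1},{"dx":-40,"dy":2,"dz":0,"rx":0,"ry":0,"rz":0,"hand":1},{"dx":-20,"dy":1,"dz":0,"rx":0,"ry":0,"rz":0,"hand":1},{"dx":0,"dy":0,"dz":0,"rx":0,"ry":0,"rz":0,"hand":1}]'; python3 - <<'E'
from h import *
p,d,c=fr("wrist","w4")
P=np.array(toolpose()[0]);print(P,bot.observe()["tool_rot"])
p,d,c=fr("top","top2")
E
```

```text
clock: 7.85
position: [0.4642, -0.0108, 0.1321]
tool_rot: [-3.141, 0.001, 1.318]
force: [0.4, 1.2, -2.5]
grip_width: 0.0081
[ 0.46474142 -0.00898351  0.1320072 ] [-3.14113871e+00  6.31385784e-04  1.31940615e+00]
```

View pics/w4.png

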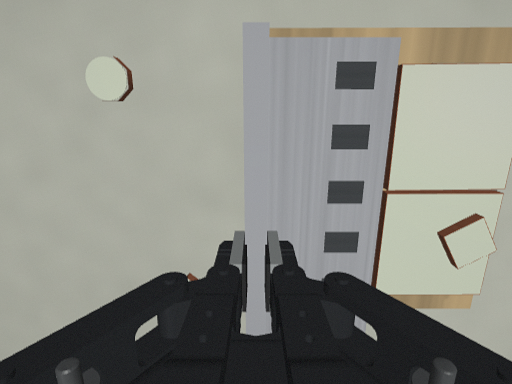

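View pics/top2.png

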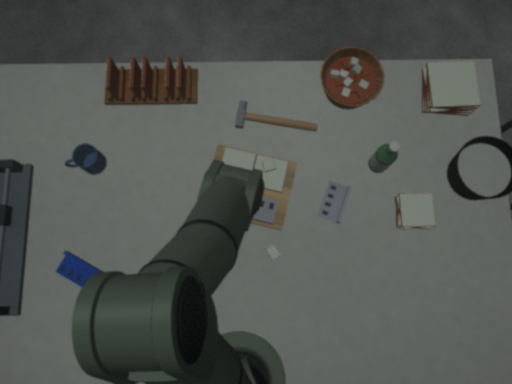

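```bash
cat > tiles.py <<'E'
from h import *
import sys
def tiles(tag,off):
    c=tuple(np.load(f"pics/{tag}_c.npy",allow_pickle=True));d=np.load(f"pics/{tag}.npy");p=cv2.imread(f"pics/{tag}.png").astype(int)
    W=cloud(d,c);p0,Rt=toolpose()
    lo,hi=.024,.034
    m=((W[...,2]>lo)&(W[...,2]<hi)&(p.min(2)>140)).astype(np.uint8)
    m=cv2.morphologyEx(m,cv2.MORPH_OPEN,np.ones((3,3)))
    n,lab,st,_=cv2.connectedComponentsWithStats(m)
    for i in range(1,n):
        if st[i][4]<3000: continue
        v,u=np.nonzero(lab==i)
        cnt=max(cv2.findContours((lab==i).astype(np.uint8),cv2.RETR_EXTERNAL,cv2.CHAIN_APPROX_NONE)[0],key=len)[:,0]
        q=(onplane(cnt,.029,c)-p0)@Rt*1000
        print("blob",st[i].tolist())
        # free edge: min tool-y for each tool-x
        xs=q[:,0];ys=q[:,1]
        b0,b1=xs.min()+8,xs.max()-8
        e=[(x,ys[abs(xs-x)<2].min()) for x in np.arange(b0,b1,2)]
        e=np.array(e);k=np.polyfit(e[:,0],e[:,1],1);k=np.polyfit(*e[abs(np.polyval(k,e[:,0])-e[:,1])<1].T,1);print(" free edge y=%.4f x + %.2f"%tuple(k), "x range",xs.min().round(1),xs.max().round(1))
        for nm,f in(("+x side",np.max),("-x side",np.min)):
            yy=np.arange(ys.min()+15,min(ys.max(),ys.min()+95)-8,2)
            e=np.array([(y,f(xs[abs(ys-y)<2])) for y in yy]);k=np.polyfit(e[:,0],e[:,1],1);k=np.polyfit(*e[abs(np.polyval(k,e[:,0])-e[:,1])<1].T,1);print(" ",nm,"x=%.4f y + %.2f"%tuple(k),"at free edge",np.polyval(k,ys.min()).round(1))
E
python3 - <<'E'
from tiles import *
tiles("w4",0)
c=tuple(np.load(f"pics/w4_c.npy",allow_pickle=True));d=np.load("pics/w4.npy");p0,Rt=toolpose();T=(cloud(d,c)-p0)@Rt*1000
m=(d>0)&(T[...,2]<8)&(T[...,2]>-30)&(T[...,0]>15)&(abs(T[...,1]-30)<60)
r=cv2.minAreaRect(T[m][:,:2].astype(np.float32));print("trim",r,cv2.boxPoints(r).round(1).tolist())
E
```

```text
blob [389, 63, 123, 127, 14404]
 free edge y=-0.0082 x + 114.36 x range -0.4 98.9
  +x side x=0.0060 y + 97.40 at free edge 98.1
  -x side x=0.0157 y + -2.55 at free edge -0.8
blob [376, 194, 127, 100, 8901]
 free edge y=-0.0004 x + 114.30 x range -102.5 -4.7
  +x side x=-0.0022 y + -4.42 at free edge -4.7
  -x side x=-0.0018 y + -102.12 at free edge -102.3
trim ((56.010772705078125, 31.71112060546875), (82.2147445678711, 70.73246765136719), 0.17714691162109375) [[14.800000190734863, 67.0], [15.0, -3.799999952316284], [97.19999694824219, -3.5], [97.0, 67.19999694824219]]
```

The left tile (px 389–511 × 63–189) and the right tile (376–503 × 194–294) are both clear of the trim. The trim's end is level with the left tile's outer side to about 0.5 mm, and the gap to the free edges is about 46 mm. I'll move forward and lower towards the bare board.

```bash
python3 -m inch '[{"dx":0,"dy":15,"dz":15,"rx":0,"ry":0,"rz":0,"hand":1},{"dx":0,"dy":15,"dz":30,"rx":0,"ry":0,"rz":0,"hand":1},{"dx":0,"dy":0,"dz":30,"rx":0,"ry":0,"rz":0,"hand":1},{"dx":0,"dy":0,"dz":20,"rx":0,"ry":0,"rz":0,"hand":1},{"dx":0,"dy":0,"dz":8,"rx":0,"ry":0,"rz":0,"hand":1},{"dx":0,"dy":0,"dz":0,"rx":0,"ry":0,"rz":0,"hand":1},{"dx":0,"dy":0,"dz":0,"rx":0,"ry":0,"rz":0,"hand":1}]'; python3 -m inch '[{"dx":0,"dy":0,"dz":3,"rx":0,"ry":0,"rz":0,"hand":1},{"dx":0,"dy":0,"dz":2,"rx":0,"ry":0,"rz":0,"hand":1},{"dx":0,"dy":0,"dz":0,"rx":0,"ry":0,"rz":0,"hand":1}]';python3 - <<'E'
from h import *
p,d,c=fr("wrist","w5")
print({k:np.round(v,4).tolist() for k,v in bot.observe().items() if k in("position","tool_rot","force","moment")})
from tiles import tiles
tiles("w5",0)
p0,Rt=toolpose();T=(cloud(d,c)-p0)@Rt*1000
m=(d>0)&(T[...,2]<8)&(T[...,2]>-30)&(T[...,0]>15)&(abs(T[...,1]-30)<60)
r=cv2.minAreaRect(T[m][:,:2].astype(np.float32));print("trim",r,cv2.boxPoints(r).round(1).tolist())
E
```

```text
clock: 8.65
position: [0.4946, -0.0149, 0.0299]
tool_rot: [3.141, -0.0, 1.32]
force: [-0.4, -0.5, -0.6]
grip_width: 0.0082
clock: 8.95
position: [0.4943, -0.0151, 0.0245]
tool_rot: [3.141, -0.0, 1.319]
force: [0.3, -0.3, -1.5]
grip_width: 0.0079
{'position': [0.4943, -0.0152, 0.0245], 'tool_rot': [3.1413, -0.0002, 1.3189], 'force': [-0.6387, -0.7273, -1.2001], 'moment': [-0.0217, 0.0332, 0.0866]}
blob [419, 36, 93, 216, 16522]
 free edge y=-0.0100 x + 84.03 x range -0.7 98.3
  +x side x=-2.0944 y + 316.28 at free edge 142.3
  -x side x=0.0279 y + -3.59 at free edge -1.3
blob [410, 258, 102, 102, 7110]
 free edge y=-0.9433 x + 62.43 x range -68.7 -4.7
  +x side x=0.0001 y + -4.67 at free edge -4.7
  -x side x=-0.5784 y + 15.17 at free edge -33.4
trim ((57.68507385253906, 43.10751724243164), (85.366943359375, 93.77825927734375), 0.0011203920003026724) [[15.0, 90.0], [15.0, -3.799999952316284], [100.4000015258789, -3.799999952316284], [100.4000015258789, 90.0]]
```

View pics/w5.png

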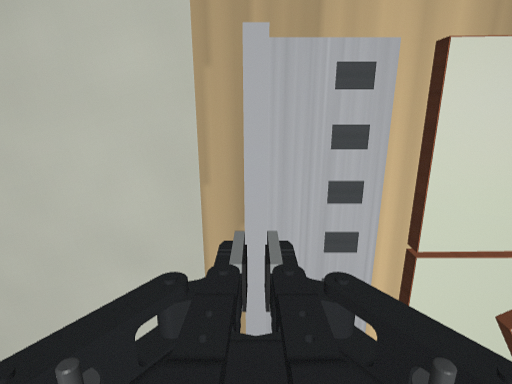

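```bash
cat > rel.py <<'E'
from h import *
o=np.array([68.4,-0.86,-142.5]);M=np.array([[0,-.9615,-.275],[1,0,0],[0,-.275,.9615]])
f=192/np.tan(np.radians(65.61620169/2));cx,cy=255.6,193.98
def tp(uv,z):
    uv=np.atleast_2d(uv).astype(float);r=np.c_[(uv-[cx,cy])/f,np.ones(len(uv))]@M.T
    return (o+r*((z-o[2])/r[:,2])[:,None]).round(1)
E
python3 - <<'E'
from rel import *
p=cv2.imread("pics/w5.png")
a=cv2.resize(p[15:80,370:470],(800,520),interpolation=cv2.INTER_CUBIC);cv2.imwrite("pics/crop5.png",a)
a=cv2.resize(p[230:350,350:450],(600,720)[:1]+(600,) ,interpolation=cv2.INTER_CUBIC);cv2.imwrite("pics/crop6.png",a)
E
```

```text
(no output)
```

View pics/crop5.png

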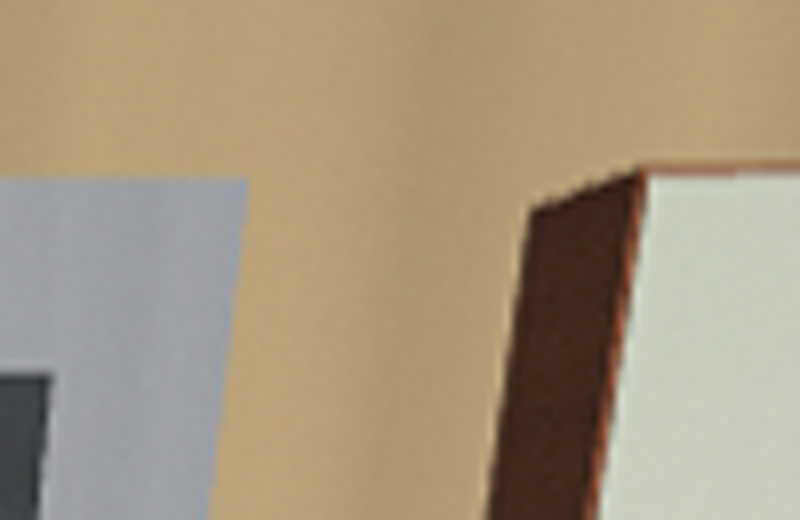

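View pics/crop6.png

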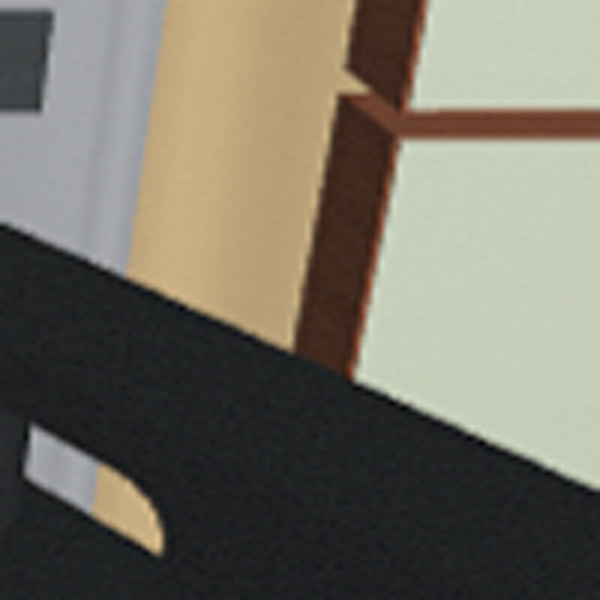

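```bash
python3 - <<'E'
from rel import *
print("trim",tp([(400.4,36.75),(377,229.5),(370.8,284.5)],4.3))
print("tile top",tp([(449.5,35.1),(417.3,251.1),(415.8,256.9),(408.2,305.5)],-4.5))
print("tile bottom",tp([(435.75,40.75),(406.2,248.5),(398.8,299.9)],5.5))
E
```

```text
trim [[ 99.3  63.6   4.3]
 [  6.8  63.6   4.3]
 [-26.4  63.8   4.3]]
tile top [[ 98.   80.2  -4.5]
 [ -1.4  81.6  -4.5]
 [ -4.6  81.3  -4.5]
 [-33.7  81.5  -4.5]]
tile bottom [[ 97.9  80.3   5.5]
 [ -4.9  81.3   5.5]
 [-37.3  81.5   5.5]]
```

```bash
python3 -m inch '[{"dx":-2.5,"dy":0,"dz":2,"rx":0,"ry":0,"rz":0,"hand":1},{"dx":0,"dy":0,"dz":1.5,"rx":0,"ry":0,"rz":0,"hand":1},{"dx":0,"dy":0,"dz":0,"rx":0,"ry":0,"rz":0,"hand":1},{"dx":0,"dy":0,"dz":0,"rx":0,"ry":0,"rz":0,"hand":1}]'; for i in 1 ; do python3 -m inch '[{"dx":0,"dy":0,"dz":0.7,"rx":0,"ry":0,"rz":0,"hand":1},{"dx":0,"dy":0,"dz":0,"rx":0,"ry":0,"rz":0,"hand":1}]'; done;  python3 -m inch '[{"dx":0,"dy":0,"dz":0.7,"rx":0,"ry":0,"rz":0,"hand":1},{"dx":0,"dy":0,"dz":0,"rx":0,"ry":0,"rz":0,"hand":1}]'
```

```text
clock: 9.4
position: [0.4935, -0.0177, 0.0208]
tool_rot: [-3.141, 0.0, 1.319]
force: [-0.4, 0.2, -0.5]
grip_width: 0.0083
clock: 9.6
position: [0.4936, -0.0177, 0.0201]
tool_rot: [-3.142, 0.0, 1.319]
force: [-0.1, 0.5, -0.5]
grip_width: 0.0078
clock: 9.8
position: [0.4936, -0.0177, 0.0198]
tool_rot: [3.141, -0.0, 1.319]
force: [-2.9, 1.0, 10.0]
grip_width: 0.0082
```

```bash
python3 -m inch '[{"dx":0,"dy":0,"dz":-1.8,"rx":0,"ry":0,"rz":0,"hand":1},{"dx":0,"dy":0,"dz":0,"rx":0,"ry":0,"rz":0,"hand":1},{"dx":0,"dy":0,"dz":0,"rx":0,"ry":0,"rz":0,"hand":1}]'; python3 - <<'E'
from h import *
p,d,c=fr("wrist","w6")
a=cv2.resize(p[15:80,370:470],(800,520),interpolation=cv2.INTER_CUBIC);cv2.imwrite("pics/crop7.png",a[:,:,::-1])
a=cv2.resize(p[230:330,350:450],(600,600),interpolation=cv2.INTER_CUBIC);cv2.imwrite("pics/crop8.png",a[:,:,::-1])
E
```

```text
clock: 10.1
position: [0.4936, -0.0176, 0.0212]
tool_rot: [3.141, 0.0, 1.319]
force: [-0.2, -0.1, -2.7]
grip_width: 0.0082
```

View pics/crop7.png

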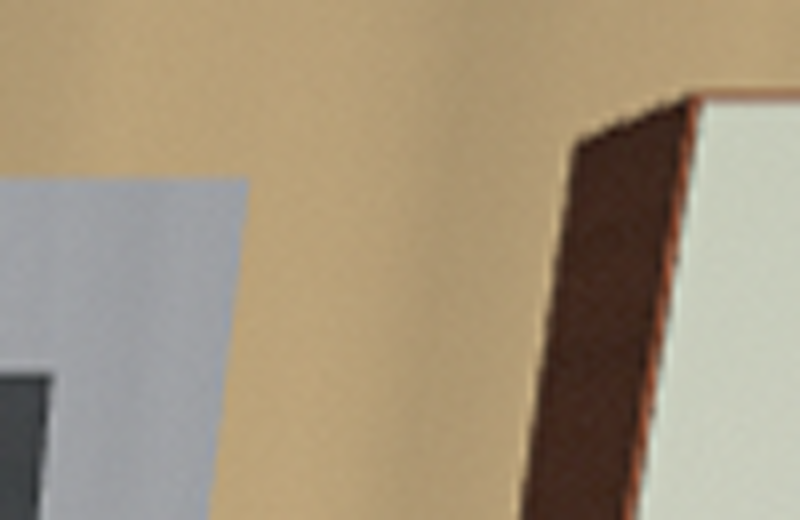

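View pics/crop8.png

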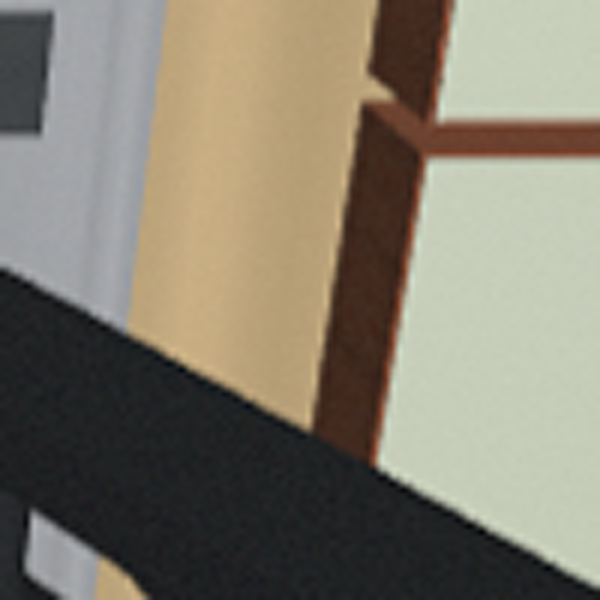

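```bash
python3 - <<'E'
from rel import *
print("trim",tp([(400.4,36.75)],4.3))
print("top",tp([(456,26),(421,251.9),(420.1,255.2),(412,307)],-7.6))
print("bottom",tp([(441.1,32.6),(411.5,242),(410,246.5)],2.4))
E
```

```text
trim [[99.3 63.6  4.3]]
top [[100.7  80.4  -7.6]
 [ -0.2  81.6  -7.6]
 [ -2.1  81.5  -7.6]
 [-32.3  81.8  -7.6]]
bottom [[100.5  80.4   2.4]
 [  0.5  81.8   2.4]
 [ -2.2  81.4   2.4]]
```

```bash
python3 -m inch '[{"dx":0,"dy":4,"dz":0,"rx":0,"ry":0,"rz":0,"hand":1},{"dx":0,"dy":4,"dz":0,"rx":0,"ry":0,"rz":0,"hand":1},{"dx":0,"dy":4,"dz":0,"rx":0,"ry":0,"rz":0,"hand":1},{"dx":0,"dy":4,"dz":0,"rx":0,"ry":0,"rz":0,"hand":1},{"dx":0,"dy":4,"dz":0,"rx":0,"ry":0,"rz":0,"hand":1},{"dx":0,"dy":2,"dz":0,"rx":0,"ry":0,"rz":0,"hand":1},{"dx":0,"dy":0,"dz":0,"rx":0,"ry":0,"rz":0,"hand":1}]'; python3 - <<'E'
from h import *
p,d,c=fr("wrist","w7")
E
```

```text
clock: 10.85
position: [0.5151, -0.0233, 0.0212]
tool_rot: [3.141, 0.0, 1.319]
force: [-0.1, -0.1, -1.8]
grip_width: 0.008
```

View pics/w7.png

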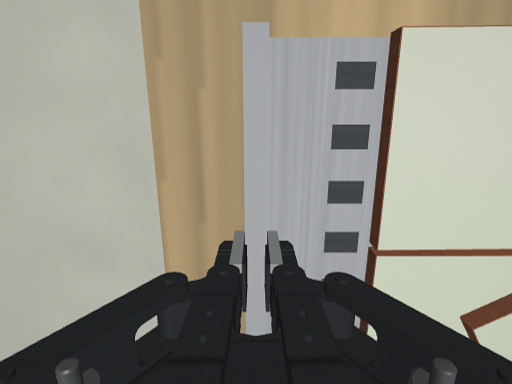

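The leg has gone about 5 mm under both tiles (edge at px 370–400) with no contact force, and its end is still level. I'll slide the remaining 16 mm.

```bash
python3 -m inch '[{"dx":0,"dy":3,"dz":0,"rx":0,"ry":0,"rz":0,"hand":1},{"dx":0,"dy":3,"dz":0,"rx":0,"ry":0,"rz":0,"hand":1},{"dx":0,"dy":3,"dz":0,"rx":0,"ry":0,"rz":0,"hand":1},{"dx":0,"dy":3,"dz":0,"rx":0,"ry":0,"rz":0,"hand":1},{"dx":0,"dy":3,"dz":0,"rx":0,"ry":0,"rz":0,"hand":1},{"dx":0,"dy":1,"dz":0,"rx":0,"ry":0,"rz":0,"hand":1},{"dx":0,"dy":0,"dz":0,"rx":0,"ry":0,"rz":0,"hand":1},{"dx":0,"dy":0,"dz":0,"rx":0,"ry":0,"rz":0,"hand":1}]'; python3 - <<'E'
from h import *
p,d,c=fr("wrist","w8")
a=cv2.resize(p[15:80,350:450],(800,520),interpolation=cv2.INTER_CUBIC);cv2.imwrite("pics/crop9.png",a[:,:,::-1])
a=cv2.resize(p[220:345,335:435],(600,600),interpolation=cv2.INTER_CUBIC);cv2.imwrite("pics/crop10.png",a[:,:,::-1])
E
```

```text
clock: 11.7
position: [0.5302, -0.0272, 0.0212]
tool_rot: [-3.141, 0.0, 1.319]
force: [-0.0, 0.3, -2.0]
grip_width: 0.0081
```

View pics/crop9.png

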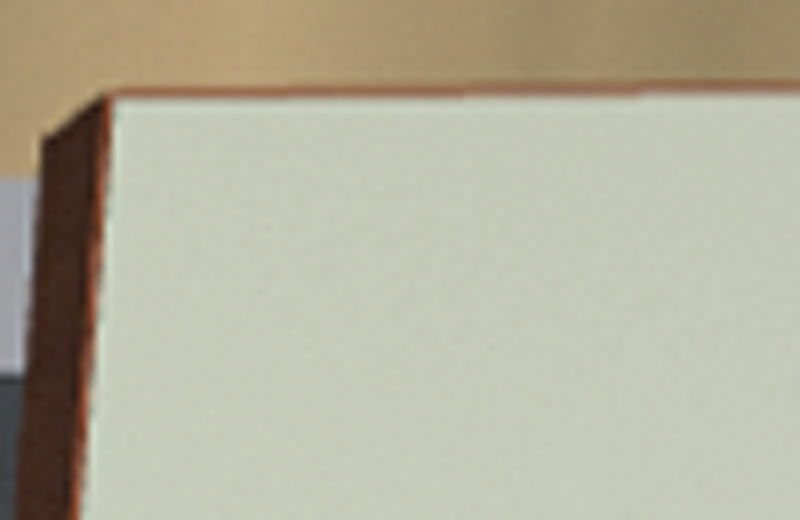

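View pics/crop10.png

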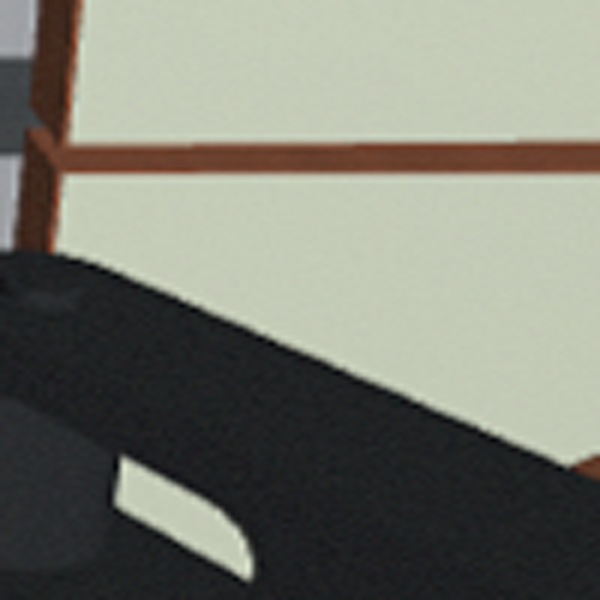

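```bash
python3 - <<'E'
from rel import *
print(tp([(363,26)],-7.6),tp([(354.75,31.75),(339.5,245.5)],2.4))
E
```

```text
[[100.7  42.7  -7.6]] [[100.8  42.5   2.4]
 [ -1.6  43.8   2.4]]
```

```bash
python3 -m inch '[{"dx":0,"dy":0,"dz":0.8,"rx":0,"ry":0,"rz":0,"hand":1},{"dx":0,"dy":0,"dz":0.8,"rx":0,"ry":0,"rz":0,"hand":1},{"dx":0,"dy":0,"dz":0,"rx":0,"ry":0,"rz":0,"hand":1}]' 110; python3 -m inch '[{"dx":0,"dy":0,"dz":0.5,"rx":0,"ry":0,"rz":0,"hand":1},{"dx":0,"dy":0,"dz":0,"rx":0,"ry":0,"rz":0,"hand":1},{"dx":0,"dy":0,"dz":0,"rx":0,"ry":0,"rz":0,"hand":1}]'
```

```text
clock: 12.05
position: [0.5303, -0.0271, 0.0199]
tool_rot: [-3.142, -0.0, 1.319]
force: [-2.8, 0.3, 8.8]
grip_width: 0.0075
clock: 12.35
position: [0.5303, -0.0271, 0.0198]
tool_rot: [3.142, -0.001, 1.319]
force: [-5.9, 0.0, 20.6]
grip_width: 0.0073
```

```bash
python3 -m inch '[{"dx":0,"dy":0,"dz":0.3,"rx":0,"ry":0,"rz":0,"hand":1},{"dx":0,"dy":0,"dz":0,"rx":0,"ry":0,"rz":0,"hand":1},{"dx":0,"dy":0,"dz":0,"rx":0,"ry":0,"rz":0,"hand":1},{"dx":0,"dy":0,"dz":0,"rx":0,"ry":0,"rz":0,"hand":1},{"dx":0,"dy":0,"dz":0,"rx":0,"ry":0,"rz":0,"hand":1}]'; python3 - <<'E'
from h import *
p,d,c=fr("wrist","w9");p2,_,_=fr("scene","s9")
s=bot.observe();p0,Rt=toolpose();print(s["position"],s["tool_rot"],s["force"],Rt.T@np.array(s["moment"]),Rt.T@np.array(s["force"]),s["grip_width"])
W=cloud(d,c);v,u=np.mgrid[:384,:512]
for n,(a,b,e,g) in dict(leg=(45,220,275,325),rib=(26,215,248,264),tileL=(40,200,390,505),board=(50,180,170,230)).items():
    m=(v>a)&(v<b)&(u>e)&(u<g)&(d>0);q=W[m];q=q[abs(q[:,2]-np.median(q[:,2]))<.003];A=np.c_[q[:,:2]-q[:,:2].mean(0),np.ones(len(q))];x=np.linalg.lstsq(A,q[:,2],rcond=None)[0];print(n,x.round(4))
a=cv2.resize(p2[150:260,190:350],(800,550),interpolation=cv2.INTER_CUBIC);cv2.imwrite("pics/crop11.png",a[:,:,::-1])
E
```

```text
clock: 12.85
position: [0.5303, -0.0271, 0.0199]
tool_rot: [3.141, -0.001, 1.319]
force: [-9.0, 1.7, 28.5]
grip_width: 0.0077
[ 0.53034413 -0.02711534  0.01985508] [ 3.14140474e+00 -8.05633115e-04  1.31854317e+00] [-7.08933794  0.47775113 29.14967847] [ 1.87426748 -0.18043454 -0.03254579] [ -1.28328676  -6.97874047 -29.15203372] 0.007465274885303992
leg [0.0001 0.0004 0.0149]
rib [-0.0006  0.      0.0389]
tileL [-0.0017  0.0003  0.029 ]
board [ 0.0009 -0.      0.0119]
```

View pics/w9.png

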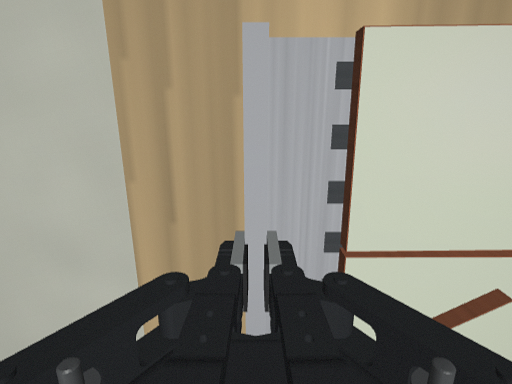

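View pics/crop11.png

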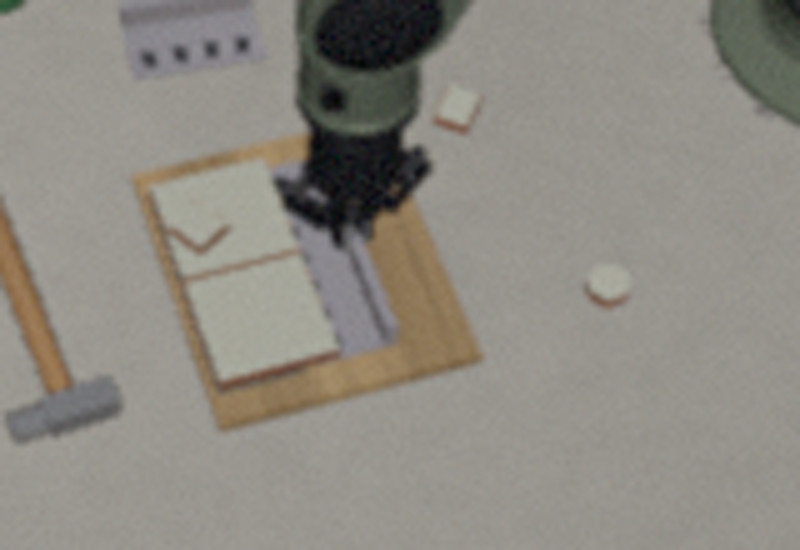

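```bash
python3 -c "
from workcell import bot
print(bot.job_done());s=bot.observe();print(s['clock'],s['force'],s['position'])"
```

```text
the job is handed in; nothing more can be done
None
the job is handed in; nothing more can be done
```

I took the longer grey trim (7 slots) by its rib and turned it to the board. I touched it down on the bare half, lifted it about 1.5 mm and slid it 38 mm under both tiles. I then pressed it down and handed the job in at 12.85 s, still gripping it.

My last checks, before handing in:
- **Depth under the tiles:** about 21 mm under the left tile's outer corner and about 20 mm at the inner corner of the right tile. The right tile's far end was hidden by the gripper.
- **Ends:** the left end is about 1.4 mm inside the left tile's outer side. I did not see the right end directly, but with the trim 200 mm long and the pair 203 mm, it should sit inside by about the same amount.
- **Flatness:** the top of the leg is 14.9 mm above the work surface. The board measured 11.9 mm, which leaves exactly the 3 mm leg, and the slope is below 0.001.
- **Pressing force:** about 29 N downward with the grip set to 110 N. About 7 N of that push showed up sideways along the slide direction, and the moment suggests the load sits mostly under the rib.
- **Tiles:** no contact force showed at either stop of the slide. The left tile is still flat at 29.0 mm, and the offcut is still on the right tile.

An early estimate of the side-to-side alignment was about 2 mm off, probably because the arm was still settling. I corrected it by 2.5 mm before the slide and confirmed it in a new picture.

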